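Slide a core-tube carrier out under the microscope and hold it level

TASK

Lay the blue-capped core tube gently in the two white V-saddles of the aluminium carrier, so that it lies level in both and its caps hang outside them, and let go of it. Then take the carrier by its black handle and slide it straight out along the blue lab jack, without lifting or tipping it, until its red line is flush with the jack's edge and the saddles are centred under the microscope lens. The carrier would tip over the edge there, so finish while still holding it, level and on the jack, clear of the microscope, and leave the other things on the bench where they are.

Things in the scene. Friction and masses are not known exactly. Their poses are not given: they have to be found in the camera images.
- tube_mid (a point): centre of the blue-capped core tube: a clear cylinder 22 mm in diameter with brown sediment inside and a blue screw cap 26 mm in diameter and 18 mm long at each end, 168 mm over all, about 120 g. Its x axis runs along the tube; either end may go either way. It starts lying level in one of the two lanes of the grey rack, its centre 50 mm above the bench; the middle 84 mm of the tube is free of the rack's V-supports and can be gripped across from above.
- tube: the same blue-capped tube, origin at its centre, x along it
- spare_tube: the white-capped core tube of the same size that lies in the other lane of the rack, 64 mm beside the first; origin at its centre. Stays where it is
- rack: the fixed grey tube rack, 136 x 130 mm, two lanes of V-supports 64 mm apart; origin at the centre of its underside, its x axis along the lanes
- carrier: the loose grey aluminium tube carrier, a plate 340 mm long (its x axis, pointing outward to the microscope), 70 mm wide, 8 mm thick, about 0.56 kg, lying flat on the jack with its origin at the centre of the underside. It has a light slot and two white V-saddles (each 16 mm thick, centred at x = +30 and +130 mm, 45 degree walls, mouth 36 mm wide and 46 mm above the underside), a red line across it at x = -30 mm and a black handle on its tail at x = -130 mm
- saddles_mid (a point): point on the carrier midway between its two saddles (x = +80 mm), 43.6 mm above its underside: where the centre of the tube lies when it is seated in both saddles, the tube along the carrier's x axis. The caps leave 8 mm of play lengthwise each way
- carrier_grip (a point): grip point of the carrier's black handle, on its centre line 36 mm above the carrier's underside. The handle is an upright block 14 mm thick along the carrier's x axis, 44 mm wide across it, from 8 to 52 mm above the underside. Axes as the carrier's
- red_line (a point): middle of the 3 mm wide red line across the carrier's top face, 100 mm from the handle and 110 mm from saddles_mid along the carrier's x axis
- jack: the fixed blue scissor lab jack, flat plate 200 x 140 mm, its top 70 mm above the bench; origin on the bench under the plate's centre, its x axis pointing level to the microscope, the way the carrier slides out
- platform_edge (a point): middle of the jack plate's outer edge (towards the microscope), on the top face; x axis outward, square to the edge. When the red line is flush with this edge, 200 mm of the carrier hang out and it tips unless it is held
- lens (a point): centre of the underside of the microscope's lens, 183 mm above the bench, 110 mm beyond platform_edge along the jack's x axis
- microscope: the fixed white stereo microscope; origin on the bench under its lens. Its light base is 40 mm high, reaches to 12 mm from the jack's plate, and must not be touched by the carrier or the tube; the white ring light round the lens is 84 mm wide, its underside 184 mm above the bench; the head and knobs above reach up to 70 mm either side of the lens
- petri_dish: closed glass dish, 90 mm across, 15 mm high, origin under its centre; bystander
- vial: small amber vial, 28 mm across, 55 mm high, origin under its centre; bystander
- wash_bottle: white bottle with red cap, 64 mm across, 170 mm high, origin under its centre; bystander
- slide_box: yellow slide box, 100 x 85 x 35 mm, origin under its centre; bystander
- specimen_pot: white pot with orange lid, 60 mm across, 65 mm high, origin under its centre; bystander
- tweezers: steel tweezers lying flat, 125 mm long, origin at their middle; bystander
Things that resemble listed ones, but are neither listed nor needed, are in the scene too. Leave any pink or turquoise look-alike of the tube alone.

How it is judged:
By the outcome, as a careful person would: the job done as asked, in the order asked, and still so for the second after the job is handed in, while the arm keeps its last pose, push and grip.
It also fails if it takes over 54 s, if anything falls off the work surface, if the arm or the gripper's body presses on something with over 40 N, if the wrist force passes 120 N, or if a joint passes its speed limit or range.

ROBOT

A 6-joint arm with a two-finger parallel gripper is mounted at the origin on the work surface. World frame = base frame: x ahead of the robot, y to its left, z up, the work surface at z = 0. Lengths are in m, angles in rad, forces in N, time in s.
With the tool pointing down it reaches from about 0.35 to 0.85 m from the base axis. Payload 8.1 kg.
Tool frame: the origin (TCP) lies at the very end of the fingers, on their centre line; the grasp point (between the pads) lies 19 mm behind it; z points along the fingers, y is the line along which they close (so a half turn about z gives the same grasp; the last joint's range is limited). The gripper opens to 93 mm and grips with 3 to 60 N. Pads are 15 mm wide; open, the fingers measure 128 mm over their backs; the gripper's body (75 mm by 188 mm) begins 65 mm behind the grasp point.
Start: joints at [1.229, 0.13, 1.488, -0, 1.523, -0.085], TCP at [0.152, 0.58, 0.219] pointing down, gripper open.
Joint ranges: [-2.96, 2.96], [-0.89, 2.26], [0.02, 2.5], [-1.34, 4.48], [0, 2.73], [-2.66, 2.66]. Speed limits (rad/s): [2.39, 2.39, 2.79, 3.14, 3.14, 3.14].

INTERFACE

Orientations are given as a rotation vector (axis times angle).
In Python, from plant import robot gives the robot as it stands. The module is installed in compiled form; this text tells all that it offers.
- The arm moves only by the tool play_rows, never from a script. Its argument "increments" is text: rows parted by semicolons, each of 5 numbers parted by spaces: the shift along the tool's x, y, z in mm, then the turn about the tool's z in degrees, then the closure, from -1 (fully open) to 1 (shut). In form: dx dy dz yaw claw; .... A call has 1 to 20 rows; each row is the pose to reach, as a shift and turn from the pose commanded when the call began, along the tool's axes at that moment; what a row does not reach only later rows make up. A row lasts 1/10 s, in which the tool goes at most 50 mm and 8.59 degrees, less where a joint would pass 70% of its speed; a pose out of reach is approached as far as the arm can. A call with a gripper value outside its range is refused whole. The fingers move at their own pace and stop on an object; "force" is the grip in N (left out, the last holds). Time passes only in rows, so rows that repeat a pose let the fingers close. It gives the time, the measured TCP pose, the force, the opening and the grip force at its end, in the units of the state.
- robot.read_state(): the state, without advancing time (a new reading comes with each control period).
- robot.read_camera(name): name is "scene" or "top" or "wrist"; returns the picture (384x512x3 uint8, blue, green, red); there is no depth.
- robot.calibration(name): a dict with "vertical_fov" (degrees; the focal length in pixels is half the picture's height over the tangent of half this angle, whatever the lens; pixels are square), "cx", "cy" (the principal point, pixels), "rvec" (rotation vector, rad) and "tvec" (3), from world to camera coordinates, as OpenCV has them. Camera axes: x right, y down, z forward; pixel columns grow to the right and rows downward; lengths in m; the calibration is good to about 2 mm. A picture is of the moment at which its call begins: read the wrist's pose just before it. calibration takes no time and is no camera call; for the wrist camera it gives the pose at the moment of the call.
- robot.close_job(): hands the job in; it is judged then, once.
Trained networks look in the newest picture that a camera, given by its name, has taken for a name from the list of things; names that differ only in an ending like _2 or _b are one class to them, and where a whole thing is asked for, a point or a joint stands for the part that bears it (a point fixed in the world has none). Each returns a list of dicts, best first, with "conf" (0 to 1); they miss things now and then, are a little off and sometimes report something else, mostly with a low value. They report only what shows in the picture. A call takes as long as a camera call. They do not tell look-alikes from the thing itself.
- robot.recognise(camera, query): "centre" ([x, y, z] in m, in world coordinates, good to about 4 mm: the middle of the surface that is visible of it).
- robot.regions_of(camera, query): "pixels" (384x512 bool, what is visible of it).
- robot.landmark_of(camera, query): "centre" ([x, y, z] in m, in world coordinates, good to about 4 mm: a listed point, or the origin of a listed thing).
The state is a dict: "t": time; "q": joint angles; "dq": joint speeds; "joint_torque": joint torques, N m; "tool_pos": TCP position; "orientation": TCP orientation; "force": force on the tool from outside, world axes, zero at the start; "wrist_torque": the same for the moment, N m; "opening": finger opening in m; "gripper_force": force on a finger pad.
Only numpy, scipy, OpenCV 4.12 (cv2) and the standard library are available. Lean on these libraries where they do the work, as an engineer would, in place of code of your own. Each camera call takes 0.05 s, during which the arm holds its last target. There are 200 camera calls.

## Working session

There is one attempt and no reset: what is moved stays moved. The work goes in short steps, Python scripts to look and compute and a tool call to move; the robot and the scene stay as the last step left them, time stands still between calls to the robot, and variables do not carry over. Pictures are saved under pics/ and viewed, at most 10 in all, crops included, and the job is handed in when it is done.

Besides the shell and the picture viewer there is one more tool, called after "Call:" by a JSON object that holds its "op" and its "data", one argument or row to a line. play_rows: Moves the arm, as the interface text tells. Its arguments: {"type":"object","properties":{"increments":{"type":"string"},"force":{"type":"number"}},"required":["increments"]}

```bash
mkdir -p pics; cat > h.py <<'E'
import numpy as np, cv2
from plant import robot
def cal(n):
    c=robot.calibration(n); R=cv2.Rodrigues(np.array(c["rvec"],float))[0]; t=np.array(c["tvec"],float).ravel()
    f=192/np.tan(np.radians(c["vertical_fov"])/2); return R,t,f,c["cx"],c["cy"]
def proj(c,P):
    R,t,f,cx,cy=c; p=(R@np.atleast_2d(P).T).T+t; return np.c_[f*p[:,0]/p[:,2]+cx,f*p[:,1]/p[:,2]+cy]
def atz(c,uv,z):
    R,t,f,cx,cy=c; uv=np.atleast_2d(uv); d=np.c_[(uv[:,0]-cx)/f,(uv[:,1]-cy)/f,np.ones(len(uv))]@R; o=-R.T@t
    return o+d*((z-o[2])/d[:,2])[:,None]
def tri(c1,p1,c2,p2):
    A=[]
    for (R,t,f,cx,cy),(u,v) in((c1,p1),(c2,p2)):
        M=np.c_[R,t]; A+= [(u-cx)/f*M[2]-M[0],(v-cy)/f*M[2]-M[1]]
    A=np.array(A); return np.linalg.lstsq(A[:,:3],-A[:,3],rcond=None)[0]
E
python3 - <<'E'
from h import *
ims=[]
for n in("scene","top"):
    im=robot.read_camera(n); cv2.imwrite(f"pics/{n}0.png",im); 
    c=cal(n); print(n,"cam pos",(-c[0].T@c[1]).round(3),round(c[2]))
    for q in("tube_mid","spare_tube","rack","carrier_grip","saddles_mid","red_line","platform_edge","lens","jack","carrier"):
        r=robot.landmark_of(n,q); print(q,[(np.round(d["centre"],3).tolist(),round(d["conf"],2)) for d in r[:3]])
s=robot.read_state(); print(s["t"],s["tool_pos"],s["orientation"],s["opening"])
E
```

```text
scene cam pos [1.043 0.5   0.805] 375
tube_mid [([0.334, -0.513, 0.013], 0.73), ([0.43, -0.317, 0.049], 0.68), ([0.621, -0.488, 0.012], 0.61)]
spare_tube [([0.494, -0.312, 0.052], 0.53)]
rack [([0.466, -0.311, -0.004], 0.86)]
carrier_grip [([0.554, -0.083, 0.107], 0.61)]
saddles_mid [([0.563, 0.132, 0.116], 0.59), ([0.687, -0.123, -0.004], 0.45)]
red_line [([0.559, 0.022, 0.076], 0.64)]
platform_edge []
lens []
jack [([0.568, 0.081, -0.001], 0.7)]
carrier [([0.564, 0.048, 0.069], 0.6)]
top cam pos [ 0.391 -0.116  1.4  ] 370
tube_mid [([0.434, -0.315, 0.051], 0.85), ([0.259, -0.32, 0.013], 0.79), ([0.338, -0.511, 0.016], 0.75)]
spare_tube [([0.5, -0.314, 0.049], 0.58)]
rack [([0.468, -0.312, 0.004], 0.82)]
carrier_grip [([0.557, -0.081, 0.106], 0.96)]
saddles_mid [([0.569, 0.129, 0.114], 0.88)]
red_line [([0.558, 0.018, 0.076], 0.59)]
platform_edge [([0.571, 0.183, 0.074], 0.87), ([0.577, 0.291, 0.002], 0.44)]
lens [([0.573, 0.29, 0.188], 0.68), ([0.43, -0.321, 0.05], 0.31)]
jack [([0.566, 0.079, 0.004], 0.82), ([0.571, 0.179, 0.069], 0.52)]
carrier [([0.561, 0.052, 0.07], 0.9)]
1.1 [0.15238011 0.58035035 0.21865269] [4.02294961e-01 3.11571082e+00 8.06758766e-05] 0.09321243272825085
```

View pics/scene0.png

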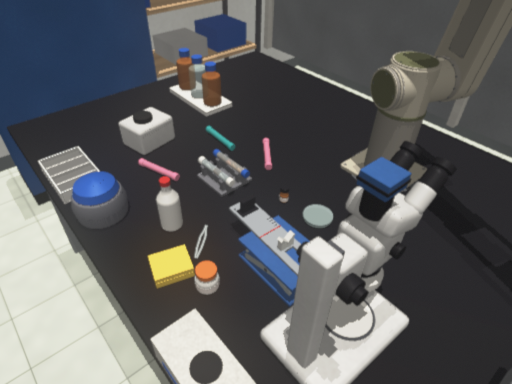

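View pics/top0.png

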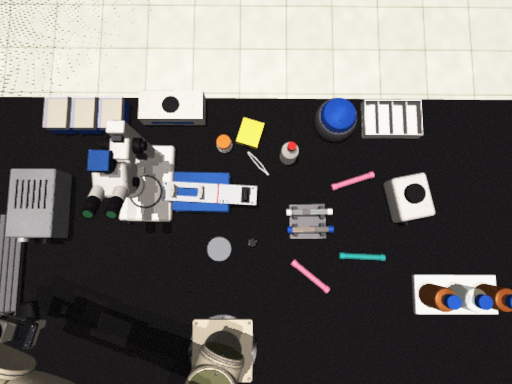

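Candidates: the blue-capped tube is in the rack's lower lane at top px (310,229), the white-capped spare is at (310,211), and the pink and turquoise ones lie on the bench at (353,181), (310,276) and (362,257). The rack tube with blue caps fits the description. Before crossing, I'll triangulate the microscope's eyepieces and confirm the tube in a crop.

```bash
python3 - <<'E'
from h import *
s=cal("scene");t=cal("top")
a=cv2.imread("pics/scene0.png");b=cv2.imread("pics/top0.png")
for n,p,q in(("eyeA",(405,155),(112,207)),("eyeB",(435,172),(90,210)),("eyeA'",(405,155),(90,210)),("eyeB'",(435,172),(112,207)),("bluecap",(386,178),(99,160)),("bluecap",(355,290),(138,146))):
    P=tri(s,p,t,q); print(n,P.round(3),np.abs(proj(s,P)-p).max().round(1),np.abs(proj(t,P)-q).max().round(1))
o=np.hstack([cv2.resize(a[120:384,300:512],None,fx=2.2,fy=2.2)[:580,:400],cv2.resize(b[190:250,270:350],None,fx=5,fy=5,interpolation=2)[:300].repeat(1,0)] if 0 else [cv2.resize(a[130:330,310:470],(400,500)),np.vstack([cv2.resize(b[110:230,40:200],(400,300)),cv2.resize(b[195:245,277:344],(400,200))])[:500]])
cv2.imwrite("pics/c1.png",o)
E
```

```text
eyeA [0.478 0.262 0.419] 0.6 0.4
eyeB [0.472 0.32  0.413] 2.1 1.2
eyeA' [0.483 0.289 0.439] 16.5 9.1
eyeB' [0.468 0.294 0.396] 13.7 8.4
bluecap [0.597 0.293 0.447] 1.0 0.5
bluecap [0.669 0.295 0.232] 22.0 10.7
```

View pics/c1.png

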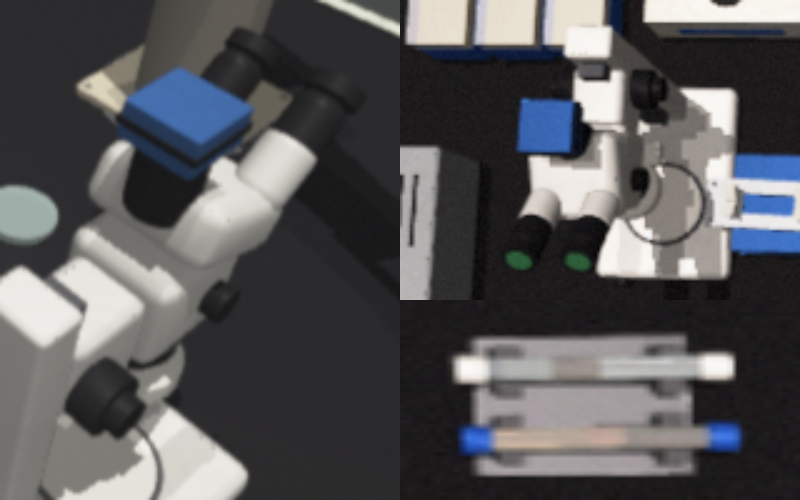

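The microscope eyepieces are at radius ≈0.55 m and z≈0.42. The crop confirms the blue-capped tube in the lane nearer the robot. I'll cross at radius ~0.37 m.

Call:
{"op": "play_rows", "data": {
  "increments": "-17 -41 0 0 -1; -34 -82 0 0 -1; -50 -124 0 0 -1; -67 -165 0 5 -1; -83 -206 0 10 -1; -115 -231 0 18 -1; -148 -256 0 26 -1; -180 -281 0 34 -1; -212 -306 0 42 -1; -245 -331 0 50 -1; -277 -356 0 58 -1; -310 -381 0 66 -1; -342 -406 0 75 -1; -342 -406 0 75 -1"
}}

```text
t: 2.5
tool_pos: [0.382, 0.0972, 0.2188]
orientation: [2.226, 2.214, -0.0]
force: [-1.0, 0.2, 0.2]
opening: 0.0931
gripper_force: 0.0
```

```bash
cat >> h.py <<'E'
def st():
    s=robot.read_state(); R=cv2.Rodrigues(np.array(s["orientation"],float))[0]; return s,np.array(s["tool_pos"]),R
def go(P,ang=None):
    "tool-frame mm shift to world P; yaw (deg) so tool y points at world angle ang"
    s,p,R=st(); d=R.T@(np.array(P)-p)*1000; a=np.degrees(np.arctan2(R[1,1],R[0,1])); 
    print("t",round(s["t"],2),"pos",p.round(4),"yang",a.round(2),"z",R[:,2].round(3),"shift",d.round(1),"yaw",None if ang is None else round((a-ang+90)%180-90,2),"q",np.round(s["q"],2))
E
python3 - <<'E'
from h import *
go((0.432,-0.315,0.22),0)
c=cal("wrist"); s,p,R=st(); print("cam in tool",(R.T@(-c[0].T@c[1]-p)).round(3),(R.T@c[0].T)[:,2].round(2),c[2])
E
```

```text
t 2.5 pos [0.382  0.0972 0.2188] yang -0.31 z [ 0.001 -0.001 -1.   ] shift [-411.9   52.2   -0.6] yaw -0.31 q [ 0.12 -0.46  2.01 -0.    1.59  0.13]
cam in tool [ 0.079 -0.    -0.167] [-0.28  0.    0.96] 267.9568738370063
```

Call:
{"op": "play_rows", "data": {
  "increments": "-35 45 -20 0 -1; -70 90 -40 0 -1; -105 135 -61 0 -1; -137 178 -61 0 -1; -137 178 -61 0 -1; -137 178 -61 0 -1"
}}

```text
t: 3.1
tool_pos: [0.5608, -0.0373, 0.279]
orientation: [-2.217, -2.226, 0.001]
force: [-0.7, 0.9, 0.3]
opening: 0.0929
gripper_force: 0.0
```

```bash
cat > look.py <<'E'
from h import *
import sys,pickle
n=sys.argv[1]; qs=sys.argv[2:]
c=cal("wrist"); im=robot.read_camera("wrist"); cv2.imwrite(f"pics/{n}.png",im); pickle.dump(c,open(f"pics/{n}.pkl","wb"))
for q in qs:
    r=robot.landmark_of("wrist",q); print(q,[(np.round(d["centre"],4).tolist(),round(d["conf"],2)) for d in r[:2]])
E
python3 look.py w1 carrier_grip saddles_mid red_line platform_edge carrier jack
```

```text
carrier_grip []
saddles_mid [([0.5613, 0.128, 0.1128], 0.85)]
red_line [([0.561, 0.0212, 0.0819], 0.67), ([0.3833, -0.1066, -0.0016], 0.53)]
platform_edge [([0.5644, 0.126, 0.1129], 0.34)]
carrier [([0.5668, 0.046, 0.0684], 0.82)]
jack []
```

Call:
{"op": "play_rows", "data": {
  "increments": "50 0 0 0 -1; 80 0 0 0 -1; 80 0 0 0 -1; 80 0 0 0 -1"
}}

```text
t: 3.85
tool_pos: [0.5579, 0.0454, 0.28]
orientation: [2.213, 2.229, 0.0]
force: [-0.3, -1.5, -0.7]
opening: 0.0932
gripper_force: 0.0
```

```bash
python3 look.py w2 carrier_grip saddles_mid red_line platform_edge carrier jack lens; python3 -c "
from h import *
cv2.imwrite('pics/w12.png',np.hstack([cv2.resize(cv2.imread(f'pics/w{i}.png'),(400,300)) for i in(1,2)]));go((.432,-.315,.22),0)"
```

```text
carrier_grip [([0.5549, -0.0817, 0.1026], 0.74), ([0.4951, -0.3141, 0.0475], 0.55)]
saddles_mid [([0.5664, 0.1263, 0.1107], 0.7)]
red_line [([0.5593, 0.0231, 0.0777], 0.67)]
platform_edge [([0.5686, 0.1858, 0.0728], 0.58)]
carrier [([0.5633, 0.0473, 0.0652], 0.74)]
jack [([0.5689, 0.0813, 0.0011], 0.82)]
lens []
t 4.25 pos [0.5584 0.044  0.2796] yang 0.23 z [-0. -0. -1.] shift [-358.5 -127.8   59.6] yaw 0.23 q [-0.01  0.    1.51 -0.    1.63 -0.02]
```

View pics/w12.png

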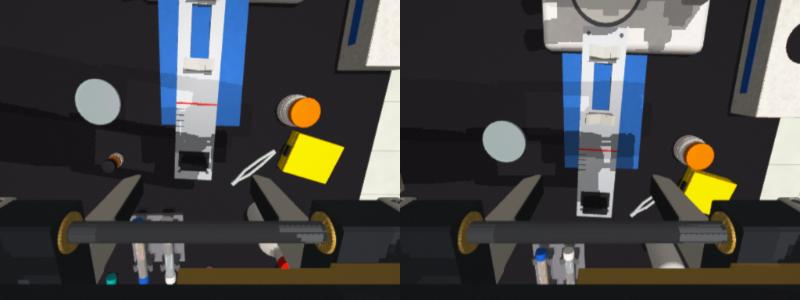

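w2 (right half) shows the carrier on the jack with its red line at ≈(598,150), handle ≈(594,203) and saddles ≈(600,50)/(600,117). The microscope base is at the top. Next I'll measure the edges precisely.

```bash
python3 - <<'E'
from h import *
import pickle
C=[];
for n in("w1","w2"):
    im=cv2.imread(f"pics/{n}.png").astype(int); c=pickle.load(open(f"pics/{n}.pkl","rb")); B,G,R=im[...,0],im[...,1],im[...,2]
    red=(R>G+60)&(R>B+60); red[:, :200]=0; red[:,310:]=0; red[:100]=0; red[210:]=0
    v,u=np.nonzero(red); P=atz(c,np.c_[u,v],.078); print(n,"red",P.mean(0).round(4),len(u),"slope deg",np.degrees(np.polyfit(P[:,0],P[:,1],1)[0]).round(2), "x",P[:,0].min().round(4),P[:,0].max().round(4))
    C.append((c,(u.mean(),v.mean())))
    blue=((B>R+45)&(B>G+15)).astype(np.uint8)
    vs,us=np.nonzero(blue); m=blue.copy(); m[:, :190]=0; m[:,330:]=0
    L=[];J=[]
    for r in range(5,220,6):
        x=np.nonzero(m[r])[0]
        if len(x)<20: continue
        g=np.diff(x); k=np.nonzero(g>8)[0]
        if len(k)==0: continue
        J.append((x[0],x[-1]+1,r)); L.append((x[k[0]]+1,x[k[-1]+1],r))
    for nm,A,z in(("jack",J,.07),("carrier",L,.078)):
        A=np.array(A,float); a=atz(c,A[:,[0,2]]-[.5,0],z); b=atz(c,A[:,[1,2]]-[.5,0],z)
        M=(a+b)/2; w=np.abs(a-b)[:,0]; ok=np.abs(w-np.median(w))<.003; M=M[ok]
        p=np.polyfit(M[:,1],M[:,0],1); print(nm,"mid x at y0",p[1].round(4),"dx/dy deg",np.degrees(p[0]).round(2),"width",np.median(w).round(4),ok.sum(),M[:,1].min().round(3),M[:,1].max().round(3))
    # jack y-extent along columns near its sides
    for x0 in (.51,.516,.617,.623):
        line=np.c_[np.full(800,x0),np.linspace(-.1,.25,800),np.full(800,.07)]; uv=np.round(proj(c,line)).astype(int)
        ok=(uv>=0).all(1)&(uv[:,0]<512)&(uv[:,1]<384); y=line[ok][blue[uv[ok][:,1],uv[ok][:,0]]>0][:,1]
        if len(y): print(" jack y",x0,y.min().round(4),y.max().round(4))
print("red tri",tri(*C[0],*C[1]).round(4))
E
```

```text
w1 red [0.5609 0.0184 0.078 ] 142 slope deg -2.96 x 0.5262 0.5947
jack mid x at y0 0.5674 dx/dy deg 0.92 width 0.1416 26 -0.013 0.169
carrier mid x at y0 0.5595 dx/dy deg 2.92 width 0.07 26 -0.012 0.166
 jack y 0.51 -0.019 0.1742
 jack y 0.516 -0.019 0.1742
 jack y 0.617 -0.0216 0.1742
 jack y 0.623 -0.0216 0.1742
w2 red [0.5595 0.0182 0.078 ] 80 slope deg -2.93 x 0.5259 0.5947
jack mid x at y0 0.5678 dx/dy deg 0.68 width 0.1412 24 -0.011 0.178
carrier mid x at y0 0.5593 dx/dy deg 2.94 width 0.0705 24 -0.008 0.177
 jack y 0.51 -0.0198 0.1817
 jack y 0.516 -0.0198 0.1817
 jack y 0.617 -0.0207 0.1799
 jack y 0.623 -0.0207 0.1799
red tri [0.5602 0.0185 0.0791]
```

Call:
{"op": "play_rows", "data": {
  "increments": "-49 -14 0 0 -1; -98 -28 0 0 -1; -146 -42 0 0 -1; -195 -56 0 0 -1; -244 -70 0 0 -1; -293 -84 0 0 -1; -342 -98 0 0 -1; -390 -112 0 0 -1; -444 -126 0 0 -1; -444 -126 0 0 -1; -444 -126 0 0 -1; -444 -126 0 0 -1"
}}

```text
t: 5.45
tool_pos: [0.4347, -0.3992, 0.2794]
orientation: [-2.216, -2.226, -0.001]
force: [0.5, -0.6, -0.1]
opening: 0.0927
gripper_force: 0.0
```

```bash
python3 look.py w3 tube_mid spare_tube rack
```

```text
tube_mid [([0.4295, -0.3204, 0.0442], 0.94), ([0.6121, -0.4877, 0.0148], 0.84)]
spare_tube [([0.498, -0.3123, 0.0494], 0.75)]
rack [([0.4632, -0.3089, -0.0006], 0.75)]
```

Call:
{"op": "play_rows", "data": {
  "increments": "40 0 40 0 -1; 40 0 60 0 -1; 40 0 60 0 -1; 40 0 60 0 -1"
}}

```text
t: 6.05
tool_pos: [0.4347, -0.3595, 0.2203]
orientation: [2.214, 2.228, -0.0]
force: [0.2, 0.5, 0.2]
opening: 0.0929
gripper_force: 0.0
```

```bash
python3 look.py w4 tube_mid spare_tube rack; python3 - <<'E'
from h import *
import pickle
C=[];E=[]
for n in("w3","w4"):
    im=cv2.imread(f"pics/{n}.png").astype(int); c=pickle.load(open(f"pics/{n}.pkl","rb")); B,G,R=im[...,0],im[...,1],im[...,2]
    m=((B>R+50)&(B>G+30)).astype(np.uint8); k,l,s,ce=cv2.connectedComponentsWithStats(m)
    print(n,[(ce[i].round(1).tolist(),int(s[i,4]),atz(c,ce[i],.055)[0].round(4).tolist()) for i in range(1,k) if s[i,4]>30]); 
cv2.imwrite('pics/w34.png',np.hstack([cv2.resize(cv2.imread(f'pics/w{i}.png'),(400,300)) for i in(3,4)]));go((.432,-.315,.15),0)
E
```

```text
tube_mid [([0.2673, -0.3175, 0.0113], 0.96), ([0.4301, -0.3183, 0.0463], 0.69)]
spare_tube [([0.4974, -0.3116, 0.0457], 0.74)]
rack []
w3 [([249.7, 51.7], 328, [0.4316, -0.2408, 0.055]), ([251.7, 165.3], 239, [0.4349, -0.3921, 0.055]), ([507.5, 201.1], 352, [0.8281, -0.4462, 0.055])]
w4 [([249.3, 78.4], 407, [0.4314, -0.2409, 0.055]), ([251.5, 203.9], 286, [0.4347, -0.3926, 0.055])]
t 6.25 pos [ 0.4351 -0.3611  0.2218] yang 0.27 z [ 0.002 -0.002 -1.   ] shift [46.3 -3.1 71.7] yaw 0.27 q [-0.78  0.03  1.59 -0.    1.52 -0.79]
```

View pics/w34.png

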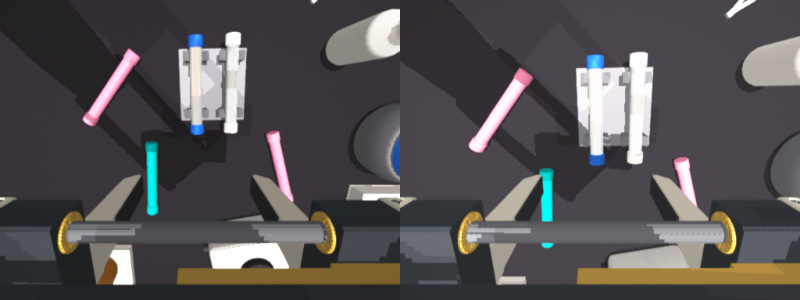

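Tube found: cap centres are at (0.4315,-0.2408) and (0.4348,-0.3923), both views agreeing at z≈0.055, so the tube sits as expected, turned 1.25°. I'll pre-close the fingers to ~44 mm so they miss the spare, then descend.

Call:
{"op": "play_rows", "data": {
  "increments": "22 -1 30 -0.5 0.05; 43.7 -1.6 60 -1 0.05; 43.7 -1.6 80 -1 0.05; 43.7 -1.6 80 -1 0.05; 43.7 -1.6 80 -1 0.05; 43.7 -1.6 80 -1 0.05; 43.7 -1.6 80 -1 0.05",
  "force": 25
}}

```text
t: 6.95
tool_pos: [0.4334, -0.3175, 0.1416]
orientation: [2.195, 2.243, 0.0]
force: [-0.6, 0.0, 0.4]
opening: 0.0448
gripper_force: 0.0
```

```bash
python3 - <<'E'
from h import *
A=[]
for i in range(6):
    im=robot.read_camera("wrist"); s,p,R=st(); A.append(p)
    if i==0: cv2.imwrite("pics/w5.png",im)
print(np.mean(A,0).round(4),np.std(A,0).round(4),s["opening"],s["t"]); go((.4331,-.3166,.036),1.25)
E
```

```text
[ 0.4329 -0.3168  0.1405] [0.0002 0.0003 0.0005] 0.04425850745775814 7.25
t 7.25 pos [ 0.4326 -0.3164  0.1399] yang 1.28 z [ 0. -0. -1.] shift [ -0.2   0.5 103.9] yaw 0.03 q [-0.73  0.01  1.76  0.    1.37 -0.75]
```

View pics/w5.png

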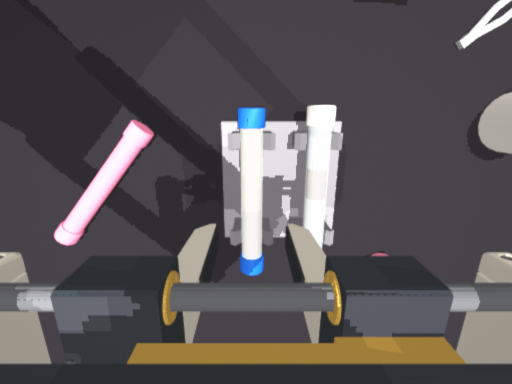

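The fingers straddle the blue-capped tube ((252,190) centre) and clear the spare at (317,180). Going down to close.

Call:
{"op": "play_rows", "data": {
  "increments": "0 0.2 40 0 0.05; 0 0.2 80 0 0.05; 0 0.2 95 0 0.05; 0 0.2 104.5 0 0.05; 0 0.2 104.5 0 0.05; 0 0.2 104.5 0 0.05"
}}

```text
t: 7.85
tool_pos: [0.4337, -0.3171, 0.0368]
orientation: [2.195, 2.245, 0.0]
force: [0.6, 0.6, 0.7]
opening: 0.0441
gripper_force: 0.0
```

Call:
{"op": "play_rows", "data": {
  "increments": "0 0 0 0 0.3; 0 0 0 0 0.45; 0 0 0 0 0.55; 0 0 0 0 0.7; 0 0 0 0 0.8; 0 0 0 0 1; 0 0 0 0 1; 0 0 0 0 1",
  "force": 25
}}

```text
t: 8.65
tool_pos: [0.4334, -0.3167, 0.0359]
orientation: [2.195, 2.245, 0.0]
force: [2.8, 0.4, 5.5]
opening: 0.0214
gripper_force: 25.0
```

Call:
{"op": "play_rows", "data": {
  "increments": "0 0 -10 0 1; 0 0 -30 0 1; 0 0 -70 0 1; 0 0 -120 0 1; 0 0 -164 0 1; 0 0 -164 0 1; 0 0 -164 0 1"
}}

```text
t: 9.35
tool_pos: [0.4329, -0.3166, 0.2004]
orientation: [2.195, 2.245, -0.0]
force: [0.3, 0.0, -2.0]
opening: 0.0215
gripper_force: 25.0
```

```bash
cat > tubeview.py <<'E'
from h import *
import sys
A=[];
for i in range(3):
    c=cal("wrist"); im=robot.read_camera("wrist"); s,p,R=st(); A.append(p)
cv2.imwrite(f"pics/{sys.argv[1]}.png",im); p=np.mean(A,0)
B,G,Rr=[im[...,i].astype(int) for i in range(3)]
m=((B>Rr+50)&(B>G+30)).astype(np.uint8); k,l,sta,ce=cv2.connectedComponentsWithStats(m)
for i in range(1,k):
    if sta[i,4]>30:
        print(ce[i].round(1),sta[i,:5],"in tool",(R.T@(atz(c,ce[i],p[2]+.014)[0]-p)).round(4))
print(np.array(s["force"]).round(2),np.array(s["wrist_torque"]).round(3),s["opening"])
go((.5658,.1283,.20),-2.93)
E
python3 tubeview.py w6
```

```text
[251.5 121.7] [ 228  104   48   37 1705] in tool [ 0.0751 -0.0004 -0.0138]
[236.4 336.2] [233 326  12  17  94] in tool [-0.0708 -0.0111 -0.0142]
[266.6 336.1] [259 326  12  17  96] in tool [-0.0707  0.0101 -0.0142]
[-0.02  0.53 -0.86] [-0.042  0.094 -0.006] 0.021283356332269292
t 9.5 pos [ 0.4315 -0.3153  0.1968] yang 1.28 z [-0.003  0.003 -1.   ] shift [440.5 144.2  -2.5] yaw 4.21 q [-0.73 -0.03  1.7  -0.    1.48 -0.75]
```

View pics/w6.png

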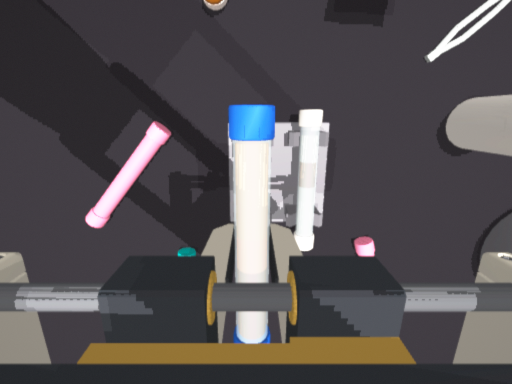

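The tube is held centred and level: front cap at 75 mm in the tool frame, 21 mm opening. Carrying it to above the saddles.

Call:
{"op": "play_rows", "data": {
  "increments": "40 15 0 0.5 1; 85 31 0 1 1; 130 48 0 1.5 1; 175 65 0 2 1; 220 82 5 2.5 1; 262 99 15 3 1; 304 115 28 3.6 1; 344 131 40 4.2 1; 380 136 50 4.2 1; 412 140 57 4.2 1; 442 142.7 60 4.2 1; 442 142.7 60 4.2 1; 442 142.7 60 4.2 1; 442 142.7 60 4.2 1"
}}

```text
t: 10.9
tool_pos: [0.5648, 0.1279, 0.1381]
orientation: [-2.277, -2.163, 0.003]
force: [0.4, -0.4, -1.1]
opening: 0.0214
gripper_force: 25.0
```

```bash
cat >> tubeview.py <<'E'
print("mean pos",p.round(4))
E
python3 tubeview.py w7; python3 - <<'E'
from h import *
s=robot.read_camera("scene"); cv2.imwrite("pics/s7.png",s)
w=cv2.imread("pics/w7.png"); cv2.imwrite("pics/v7.png",np.hstack([cv2.resize(w,(400,300)),cv2.resize(s[180:300,220:380],(400,300))]))
E
```

```text
[251.4 122. ] [ 228  104   47   37 1655] in tool [ 0.0748 -0.0003 -0.014 ]
[507.7 166.5] [501 133  11  54 324] in tool [ 0.0498  0.1477 -0.014 ]
[312.5 194.8] [ 291  137   45  120 4558] in tool [ 0.0328  0.0361 -0.014 ]
[195.5 193.7] [ 174  141   41  115 3478] in tool [ 0.0336 -0.0336 -0.014 ]
[237.1 337.5] [234 327  13  16  74] in tool [-0.0725 -0.0105 -0.014 ]
[265.9 337.4] [258 327  12  16  77] in tool [-0.0724  0.0098 -0.014 ]
[-0.2  -0.84 -0.97] [-0.061  0.092  0.015] 0.021285173418243427
t 11.05 pos [0.5655 0.1278 0.1391] yang -3.0 z [-0. -0. -1.] shift [  0.5   0.3 -60.9] yaw -0.07 q [ 0.13  0.13  1.64 -0.    1.38  0.19]
mean pos [0.5653 0.1277 0.1388]
```

View pics/v7.png

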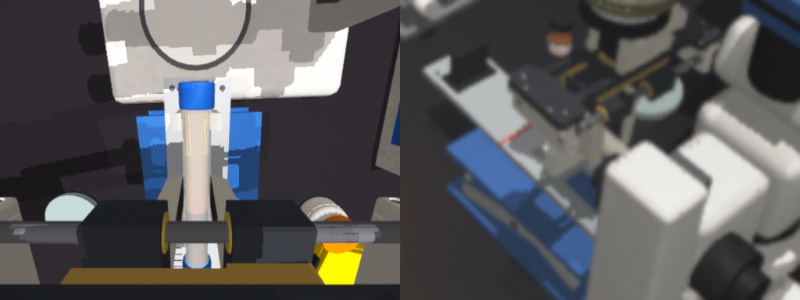

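The tube lies along the carrier, with the front cap at (196,97) between the plate's front holes at 172/224. Lowering.

Call:
{"op": "play_rows", "data": {
  "increments": "0.5 0.3 12 0 1; 0.5 0.3 24 0 1; 0.5 0.3 31 0 1; 0.5 0.3 35 0 1; 0.5 0.3 36 0 1; 0.5 0.3 36 0 1"
}}

```text
t: 11.7
tool_pos: [0.5657, 0.1294, 0.103]
orientation: [-2.277, -2.164, 0.0]
force: [0.2, 0.1, -1.3]
opening: 0.0211
gripper_force: 25.0
```

Call:
{"op": "play_rows", "data": {
  "increments": "0 0 1 0 1; 0 0 2 0 1; 0 0 3 0 1; 0 0 3 0 1"
}}

```text
t: 12.1
tool_pos: [0.5659, 0.1294, 0.1002]
orientation: [2.277, 2.164, 0.0]
force: [0.0, 0.1, -0.9]
opening: 0.0207
gripper_force: 25.0
```

Call:
{"op": "play_rows", "data": {
  "increments": "0 0 0.7 0 1; 0 0 0.7 0 1; 0 0 0.7 0 1"
}}

```text
t: 12.4
tool_pos: [0.5662, 0.1294, 0.0999]
orientation: [2.277, 2.164, 0.001]
force: [0.1, 0.3, 2.2]
opening: 0.0212
gripper_force: 25.0
```

Call:
{"op": "play_rows", "data": {
  "increments": "0 0 0.7 0 1; 0 0 0.7 0 1; 0 0 0.7 0 1"
}}

```text
t: 12.7
tool_pos: [0.5662, 0.1294, 0.0999]
orientation: [2.277, 2.164, 0.001]
force: [-3.1, -0.8, 6.8]
opening: 0.0213
gripper_force: 25.0
```

Contact is firm (≈+7 N upward). Releasing gently.

Call:
{"op": "play_rows", "data": {
  "increments": "0 0 -0.5 0 0.5; 0 0 -0.5 0 0.45; 0 0 -0.5 0 0.3; 0 0 -0.5 0 0; 0 0 -0.5 0 0; 0 0 -0.5 0 0; 0 0 -0.5 0 0"
}}

```text
t: 13.4
tool_pos: [0.5657, 0.1293, 0.0992]
orientation: [-2.277, -2.164, 0.0]
force: [0.3, -0.6, 0.7]
opening: 0.0462
gripper_force: 0.0
```

Call:
{"op": "play_rows", "data": {
  "increments": "0 0 -10 0 0; 0 0 -30 0 0; 0 0 -60 0 0; -40 0 -90 0 0; -80 0 -100 0 -0.2; -120 0 -100 0 -0.5; -140 0 -100 0 -0.5; -140 0 -100 0 -0.5; -140 0 -100 0 -0.5"
}}

```text
t: 14.3
tool_pos: [0.5588, -0.0106, 0.1999]
orientation: [2.278, 2.163, 0.001]
force: [-1.0, 0.4, -0.0]
opening: 0.0692
gripper_force: 0.0
```

```bash
python3 look.py w8; python3 - <<'E'
from h import *
import pickle
c=pickle.load(open("pics/w8.pkl","rb")); im=cv2.imread("pics/w8.png").astype(int); B,G,R=im[...,0],im[...,1],im[...,2]
red=(R>G+60)&(R>B+60); k,l,s,ce=cv2.connectedComponentsWithStats(red.astype(np.uint8))
print("red",[(ce[i].round(1).tolist(),int(s[i,4]),atz(c,ce[i],.078)[0].round(4).tolist()) for i in range(1,k) if s[i,4]>30])
m=((B>R+50)&(B>G+30)).astype(np.uint8); k,l,s,ce=cv2.connectedComponentsWithStats(m)
print("blue",[(ce[i].round(1).tolist(),int(s[i,4]),atz(c,ce[i],.119)[0].round(4).tolist()) for i in range(1,k) if s[i,4]>30])
A=[]
for i in range(4): robot.read_camera("scene"); A.append(st()[1])
print("mean",np.mean(A,0).round(4)); go((.555,-.0814,.087),87.07)
t=robot.read_camera("top"); cv2.imwrite("pics/t8.png",t)
cv2.imwrite("pics/v8.png",np.hstack([cv2.resize(im.astype(np.uint8),(480,360)),cv2.resize(t[165:225,150:270],(320,360)[:1]+(160,)).repeat(1,0) if 0 else cv2.copyMakeBorder(cv2.resize(t[160:220,160:280],(320,160)),0,200,0,0,0)]))
E
```

```text
red [([423.5, 164.5], 1793, [0.7472, 0.0061, 0.078]), ([252.5, 162.6], 245, [0.5613, 0.0182, 0.078]), ([134.7, 244.7], 33, [0.4163, -0.0727, 0.078])]
blue [([202.2, 89.9], 5549, [0.5213, 0.0908, 0.119]), ([305.0, 95.2], 7291, [0.6102, 0.0818, 0.119]), ([496.5, 26.1], 811, [0.7658, 0.1266, 0.119]), ([237.7, 51.5], 222, [0.554, 0.1191, 0.119]), ([264.6, 51.2], 279, [0.5764, 0.1182, 0.119]), ([251.5, 130.8], 570, [0.5621, 0.0541, 0.119])]
mean [ 0.5587 -0.0094  0.1994]
t 14.55 pos [ 0.5587 -0.0094  0.1993] yang -2.83 z [-0.  0. -1.] shift [-7.210e+01 -1.000e-01  1.122e+02] yaw -89.9 q [-0.11  0.03  1.63  0.    1.48 -0.06]
```

View pics/v8.png

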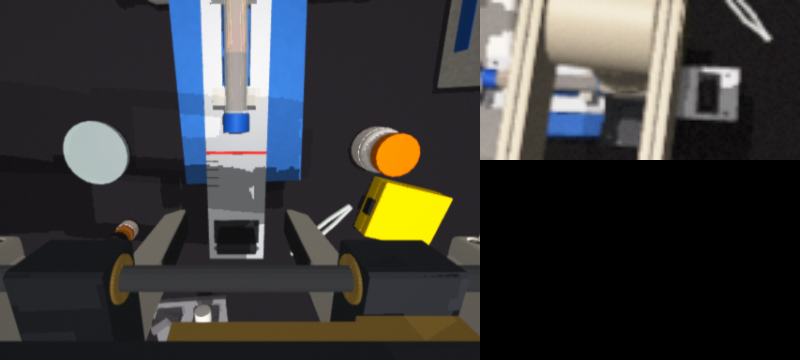

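The tube is seated: near cap at (0.562,0.054) as expected, and the carrier hasn't moved (red line y=0.018). Now taking the handle.

Call:
{"op": "play_rows", "data": {
  "increments": "-20 0 0 -8.5 -0.5; -40 0 0 -17 -0.5; -60 0 0 -25.5 -0.5; -72 0 0 -34 -0.5; -72 0 0 -42.5 -0.5; -72 0 0 -51 -0.5; -72 0 0 -59.5 -0.5; -72 0 0 -68 -0.5; -72 0 0 -76.5 -0.5; -72 0 20 -85 -0.5; -72 0 40 -89.9 -0.5; -72 0 40 -89.9 -0.5; -72 0 40 -89.9 -0.5; -72 0 40 -89.9 -0.5"
}}

```text
t: 16.0
tool_pos: [0.5557, -0.0824, 0.1606]
orientation: [0.085, 3.139, -0.001]
force: [0.4, -0.4, 0.3]
opening: 0.0697
gripper_force: 0.0
```

```bash
python3 look.py w9 carrier_grip; python3 - <<'E'
from h import *
A=[]
for i in range(3): robot.read_camera("wrist"); A.append(st()[1])
print("mean",np.mean(A,0).round(4)); go((.555,-.0814,.087),87.07)
E
```

```text
carrier_grip [([0.5541, -0.0822, 0.1036], 0.71)]
mean [ 0.5556 -0.0825  0.1603]
t 16.25 pos [ 0.5555 -0.0825  0.1601] yang 86.96 z [ 0.001 -0.    -1.   ] shift [ 0.6  1.1 73.1] yaw -0.11 q [-0.24  0.06  1.67 -0.    1.41 -1.76]
```

View pics/w9.png

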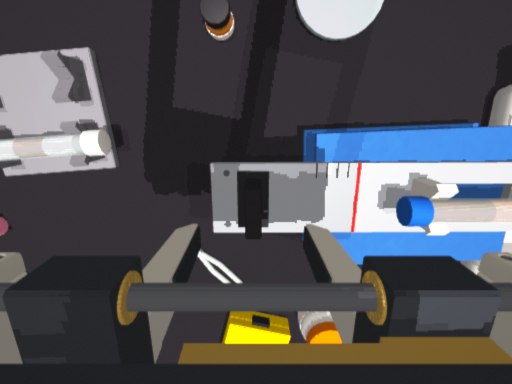

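The handle at (253,203) is centred between the fingers. Descend and grip.

Call:
{"op": "play_rows", "data": {
  "increments": "0.6 1 35 0 -0.5; 0.6 1 60 0 -0.5; 0.6 1 72 0 0; 0.6 1 72.5 0 0.3; 0.6 1 72.5 0 0.3; 0.6 1 72.5 0 0.3",
  "force": 10
}}

```text
t: 16.85
tool_pos: [0.5557, -0.0817, 0.0886]
orientation: [0.083, 3.138, -0.001]
force: [0.4, -0.6, 0.4]
opening: 0.0421
gripper_force: 0.0
```

Call:
{"op": "play_rows", "data": {
  "increments": "0 0 0 0 0.5; 0 0 0 0 0.6; 0 0 0 0 0.7; 0 0 0 0 0.8; 0 0 0 0 1; 0 0 0 0 1; 0 0 0 0 1",
  "force": 10
}}

```text
t: 17.55
tool_pos: [0.5547, -0.0813, 0.0871]
orientation: [0.082, 3.14, 0.0]
force: [-1.0, 0.6, 4.8]
opening: 0.0138
gripper_force: 10.0
```

Call:
{"op": "play_rows", "data": {
  "increments": "0 0 0 0 1; 0 0 0 0 1; 0 0 0 0 1; 0 0 0 0 1",
  "force": 45
}}

```text
t: 17.95
tool_pos: [0.5547, -0.0813, 0.0871]
orientation: [0.082, 3.14, -0.0]
force: [-1.2, 0.9, 5.1]
opening: 0.0139
gripper_force: 45.0
```

```bash
cat > fin.py <<'E'
from h import *
import sys,pickle
A=[];F=[]
for i in range(4):
    c=cal("wrist"); im=robot.read_camera("wrist"); s,p,R=st(); A.append(p);F.append(np.r_[s["force"],s["wrist_torque"]])
cv2.imwrite(f"pics/{sys.argv[1]}.png",im); pickle.dump(c,open(f"pics/{sys.argv[1]}.pkl","wb"))
print("mean",np.mean(A,0).round(4),"F",np.mean(F,0).round(2),s["opening"],s["gripper_force"])
B,G,Rr=[im[...,i].astype(int) for i in range(3)]
k,l,sta,ce=cv2.connectedComponentsWithStats(((Rr>G+60)&(Rr>B+60)).astype(np.uint8))
for i in range(1,k):
    P0=atz(c,ce[i],.078)[0]
    if sta[i,4]>30 and abs(P0[0]-.56)<.03:
        v,u=np.nonzero(l==i); P=atz(c,np.c_[u,v],.078); print("red",ce[i].round(1),sta[i,4],P0.round(4),"deg",np.degrees(np.polyfit(P[:,0],P[:,1],1)[0]).round(2),"x",P[:,0].min().round(4),P[:,0].max().round(4))
bl=(B>Rr+45)&(B>G+15)
for x0 in(.512,.52,.612,.62):
    L=np.c_[np.full(1000,x0),np.linspace(0,.25,1000),np.full(1000,.07)]; uv=np.round(proj(c,L)).astype(int)
    ok=(uv>=0).all(1)&(uv[:,0]<512)&(uv[:,1]<384); y=L[ok][bl[uv[ok][:,1],uv[ok][:,0]]][:,1]
    if len(y): print(" jack y",x0,y.min().round(4),y.max().round(4),"view to",L[ok][:,1].max().round(3))
go((.5687,.080,.087),89.2)
E
python3 fin.py w10
```

```text
mean [ 0.5547 -0.0813  0.0871] F [-1.09  0.97  5.55  0.23  0.23  0.06] 0.01355240997529807 45.00112473964691
red [392.9 227.8] 450 [0.5581 0.0189 0.078 ] deg -2.93 x 0.5252 0.5957
 jack y 0.512 0.0 0.0993 view to 0.099
 jack y 0.52 0.0 0.1011 view to 0.101
 jack y 0.612 0.0618 0.0923 view to 0.121
t 18.15 pos [ 0.5547 -0.0814  0.0871] yang 86.99 z [ 0. -0. -1.] shift [-5.500e+00  1.619e+02  1.000e-01] yaw -2.21 q [-0.24  0.13  1.74  0.    1.28 -1.76]
```

Call:
{"op": "play_rows", "data": {
  "increments": "0 3 0 0 1; -0.3 9 0 -0.1 1; -0.6 18 0 -0.2 1; -1 28 0 -0.4 1; -1.3 38 0 -0.5 1; -1.7 48 0 -0.7 1; -2 58 0 -0.8 1; -2.3 68 0 -0.9 1; -2.7 78 0 -1.1 1; -3 88 0 -1.2 1; -3.3 98 0 -1.3 1; -3.7 108 0 -1.5 1; -4 118 0 -1.6 1; -4.4 128 0 -1.8 1; -4.7 136 0 -2 1; -5 142 0 -2.1 1; -5.2 146 0 -2.2 1; -5.2 148 0 -2.2 1; -5.2 148 0 -2.2 1; -5.2 148 0 -2.2 1"
}}

```text
t: 20.15
tool_pos: [0.5679, 0.0658, 0.0871]
orientation: [0.022, 3.14, -0.001]
force: [-0.4, -3.4, 4.7]
opening: 0.0138
gripper_force: 45.0
```

```bash
python3 fin.py w11
```

```text
mean [0.5679 0.0657 0.0871] F [ 0.49 -3.75  4.8  -0.41  0.02  0.06] 0.013458397565939615 45.0
red [392.8 228.4] 449 [0.568 0.166 0.078] deg -0.67 x 0.5353 0.6052
 jack y 0.512 0.0 0.1812 view to 0.243
 jack y 0.52 0.0 0.1812 view to 0.245
 jack y 0.612 0.1657 0.2415 view to 0.25
t 20.35 pos [0.5679 0.0657 0.0871] yang 89.17 z [ 0.001 -0.001 -1.   ] shift [-0.6 14.3  0.1] yaw -0.03 q [ 0.03  0.15  1.71 -0.    1.28 -1.53]
```

View pics/w11.png

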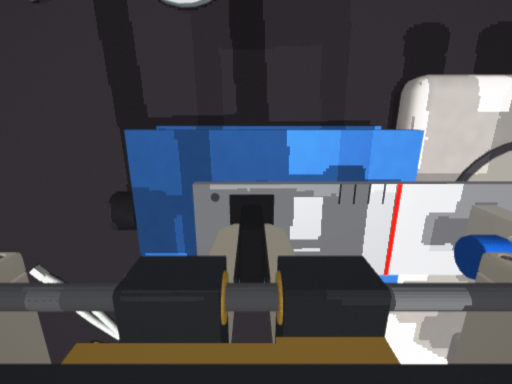

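```bash
python3 - <<'E'
from h import *
import pickle
c=pickle.load(open("pics/w11.pkl","rb")); im=cv2.imread("pics/w11.png").astype(int); B,G,R=im[...,0],im[...,1],im[...,2]
bl=(B>R+45)&(B>G+15)
L=[];U=[]
for r in range(136,178,3):
    x=np.nonzero(bl[r,100:440])[0]+100; L.append((x[0]-.5,r)); U.append((x[-1]+.5,r))
for nm,A in(("near",L),("far",U)):
    P=atz(c,A,.07); p=np.polyfit(P[:,0],P[:,1],1); print(nm,np.polyval(p,[.515,.568]).round(4),np.degrees(p[0]).round(2),np.std(P[:,1]-np.polyval(p,P[:,0])).round(4))
S=[]
for u in range(140,410,10):
    # plate side: transition of brightest blue (second step), take last non-plate row from below
    col=[r for r in range(110,178) if bl[r,u]]; 
    S.append((u,col[0]-.5))
P=atz(c,S,.07); print(P[::5,:2].round(4), np.degrees(np.polyfit(P[:,1],P[:,0],1)[0]).round(2))
E
```

```text
near [-0.0194 -0.0202] -0.84 0.0002
far [0.1816 0.1811] -0.55 0.0002
[[ 0.4965 -0.008 ]
 [ 0.495   0.0256]
 [ 0.4955  0.0588]
 [ 0.4961  0.0921]
 [ 0.4966  0.1254]
 [ 0.499   0.1589]] 0.93
```

Call:
{"op": "play_rows", "data": {
  "increments": "-0.1 3 0 0 1; -0.3 6 0 0 1; -0.4 9 0 0 1; -0.5 12 0 0 1; -0.5 14 0 0 1; -0.5 14.6 0 0 1; -0.5 14.6 0 0 1; -0.5 14.6 0 0 1; -0.5 14.6 0 0 1"
}}

```text
t: 21.25
tool_pos: [0.5687, 0.0799, 0.0872]
orientation: [0.023, 3.14, -0.002]
force: [0.2, -5.2, 6.1]
opening: 0.0139
gripper_force: 45.0
```

```bash
python3 fin.py w12; python3 - <<'E'
from h import *
import pickle
c=pickle.load(open("pics/w12.pkl","rb")); im=cv2.imread("pics/w12.png").astype(int); B,G,R=im[...,0],im[...,1],im[...,2]
bl=(B>R+45)&(B>G+15); E=[]
for n,(f) in(("near",0),("far",-1)):
    A=[]
    for r in range(136,178,3):
        x=np.nonzero(bl[r,20:440])[0]+20; A.append((x[f]+(.5 if f else -.5),r))
    P=atz(c,A,.07); print(n,np.polyval(np.polyfit(P[:,0],P[:,1],1),.570).round(4))
t=robot.read_camera("top"); s=robot.read_camera("scene")
for n in("saddles_mid","lens","red_line","platform_edge"):
    for cam in("top","scene"):
        print(n,cam,[(np.round(d["centre"],3).tolist(),round(d["conf"],2)) for d in robot.landmark_of(cam,n)[:1]])
w=cv2.resize(im[100:300,180:512].astype(np.uint8),(498,300)); s2=cv2.resize(s[180:340,210:370],(300,300)); cv2.imwrite("pics/v12.png",np.hstack([w,s2]))
E
```

```text
mean [0.5687 0.0799 0.0872] F [ 0.07 -5.01  5.68 -0.79  0.04 -0.  ] 0.013627721938999478 45.00016987323761
red [392.7 228.2] 446 [0.5686 0.1801 0.078 ] deg -0.77 x 0.5361 0.606
 jack y 0.512 0.0 0.1817 view to 0.25
 jack y 0.52 0.0 0.1814 view to 0.25
 jack y 0.612 0.2455 0.25 view to 0.25
t 21.45 pos [0.5687 0.0799 0.0872] yang 89.16 z [ 0.001 -0.001 -1.   ] shift [-0.   0.1  0.2] yaw -0.04 q [ 0.05  0.16  1.7  -0.    1.28 -1.5 ]
near -0.0207
far 0.1817
saddles_mid top [([0.576, 0.292, 0.113], 0.57)]
saddles_mid scene [([0.572, 0.29, 0.114], 0.93)]
lens top [([0.575, 0.291, 0.185], 0.63)]
lens scene []
red_line top [([0.569, 0.181, 0.079], 0.5)]
red_line scene []
platform_edge top [([0.573, 0.179, 0.074], 0.57)]
platform_edge scene [([0.571, 0.081, -0.002], 0.49)]
```

View pics/v12.png

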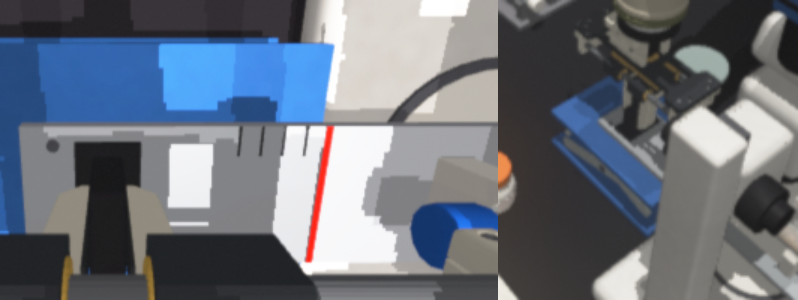

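The red line meets the plate edge at the same point (≈(330,125)): red y=0.1801 against edge ≈0.1804. The saddles are under the lens and the carrier is level and held. Handing in.

```bash
python3 -c "
from h import *
print(robot.close_job())"
```

```text
the job is handed in; nothing more can be done
None
```

The job is handed in at about 22 s: the blue-capped tube is seated in both saddles, and the carrier is still held level on the jack, with its red line measured within about 0.5 mm of the edge and the saddles under the lens; no verdict came back.

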